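# Empty the rinse shaker into the stock box

### The job

Put all the square brass nuts away in the blue stock box: unscrew the perforated cap from the shaker bottle while it stands upright, then tip the bottle right over with its crank so that the nuts pour out of the wide mouth into the box, and add the nuts that lie on the drying mat. Finish with the bottle cranked back upright, the cap left lying flat on the drying mat, every nut in the box and the lid lowered fully closed over them; leave the oil bottle, wrench and tape where they are.

Things in the scene. Friction and masses are not known exactly. Their poses are not given: they have to be found in the camera images.
- shaker: grey steel frame of the rinse shaker, fixed: base plate and two uprights (30 mm wide, 167 mm high, 88 mm apart along its x). Origin on the bench midway between the uprights; z up. The bottle hangs between them on a level pivot along the frame's x, 155 mm above the origin, and tips towards the frame's -y side, where the box stands; the crank is on the -x side
- bottle (a joint): tilt of the shaker bottle about its pivot (rad): 0 = upright on its stop, 2.53 = tipped over the box, mouth down, on the other stop; stays where left (0.3 N m friction). Clear straight tube, 47 mm outside, 41 mm inside, 120 mm long, open rim 95 mm above the pivot, closed end 25 mm below. It is clamped: it cannot be lifted out or turned on its own axis
- mouth (a point): centre of the bottle's rim (250 mm above the bench when upright); its z points out of the bottle along its axis. The rim is threaded for the cap: right-hand, two-start, so the cap unscrews counter-clockwise seen from above, by 1.6 to 2.3 rad in all, without rising; once free it is lifted straight up 20 mm or more
- handle_c (a point): middle of the black crank handle, a grip 14 mm thick, 70 mm long, parallel to the shaker's x, 103 mm from the shaker's origin along its -x; it spins freely, so use its position only. It moves with the bottle on an 85 mm circle about the pivot: bottle upright, the crank leans 72 degrees from vertical to +y of the shaker; bottle tipped, 73 degrees to -y, going over the top
- cap_c (a point): centre, half-way up, of the perforated metal screw cap: 68 mm across, 20 mm high, ribbed skirt, drain holes too small for the nuts; z out of its top. Screwed on at the start, flat top 3 mm above the rim, its x axis then -0.80 to -0.35 rad (yaw) from the shaker's x. It is free at a yaw of 1.25 to 1.75 rad from the shaker's x; beyond is a stop
- box: blue stock box, fixed close beside the shaker on its -y side, open-topped, outside 150 mm (its x) by 125 mm (its y) by 52 mm high, walls and floor 4 mm. Origin at the centre of its underside; its +y side faces the shaker, the lid is hinged on its -y rim
- lid (a joint): opening angle of the box's lid (rad): 0 = closed on the box, 1.6 to 1.8 at the start (past upright, leaning away from the shaker). The hinge is stiff (0.2 N m): the lid stays where it is left and must be pushed all the way down
- lid_hinge (a point): middle of the lid's hinge line, on the box's -y rim 52.5 mm above the bench; the hinge runs along the box's x
- lid_edge (a point): middle of the lid's free edge, on its outer face (on top when closed), 125 mm from the hinge. The lid is 150 by 125 by 5 mm, with a finger lip 50 mm long, 8 mm thick and 10 mm proud along this edge on the outer face, centred 8 mm in from the edge
- mat: black ribbed rubber drying mat, fixed, 200 mm (its x) by 240 mm (its y) by 4 mm thick. Origin at the centre of its underside
- nut1_c (a point): centre of a square brass nut, 16 x 16 x 9 mm (9 mm along its z), with a 9 mm bore, 16 g; at the start inside the shaker bottle, under the cap
- nut2_c (a point): centre of a square brass nut, 16 x 16 x 9 mm (9 mm along its z), with a 9 mm bore, 16 g; at the start inside the shaker bottle, under the cap
- nut3_c (a point): centre of a square brass nut, 16 x 16 x 9 mm (9 mm along its z), with a 9 mm bore, 16 g; at the start inside the shaker bottle, under the cap. May be absent
- nut4_c (a point): centre of a square brass nut, 16 x 16 x 9 mm (9 mm along its z), with a 9 mm bore, 16 g; at the start inside the shaker bottle, under the cap. May be absent
- nut5_c (a point): centre of a square brass nut, 16 x 16 x 9 mm (9 mm along its z), with a 9 mm bore, 16 g; at the start inside the shaker bottle, under the cap. May be absent
- nut6_c (a point): centre of a square brass nut, 16 x 16 x 9 mm (9 mm along its z), with a 9 mm bore, 16 g; at the start lying flat on the drying mat. May be absent
- nut7_c (a point): centre of a square brass nut, 16 x 16 x 9 mm (9 mm along its z), with a 9 mm bore, 16 g; at the start lying flat on the drying mat. May be absent
- nut8_c (a point): centre of a square brass nut, 16 x 16 x 9 mm (9 mm along its z), with a 9 mm bore, 16 g; at the start lying flat on the drying mat. May be absent
- nut9_c (a point): centre of a square brass nut, 16 x 16 x 9 mm (9 mm along its z), with a 9 mm bore, 16 g; at the start lying flat on the drying mat. May be absent
- oil: bystander: white oil bottle 54 mm across, 130 mm high, standing on the bench; origin at the centre of its underside
- wrench: bystander: open-end wrench lying on the bench
- tape: bystander: roll of tape 90 mm across, 22 mm high, lying on the bench
There are look-alikes about, which are no part of the job. Several things have the shape of the shaker; the one meant has the colours described above.

How it is judged:
By the outcome, as a careful person would: the job done as asked, in the order asked, and still so for the second after the job is handed in, with the robot touching nothing.
Of nut3, nut4, nut5 only 1 to 3 are there at a start; the rules pass over those that are not, and their reading is None.
Of nut6, nut7, nut8, nut9 only 2 to 4 are there at a start; the rules pass over those that are not, and their reading is None.
At some moment in a run one of nut6, nut7, nut8, nut9 may be knocked a few centimetres aside while the robot is not near it.
Once in a run the grip may slacken for a moment while it holds something.
It also fails if it takes over 210 s, if anything falls off the work surface, if the arm or the gripper's body presses on something with over 40 N, if the wrist force passes 120 N, or if a joint passes its speed limit or range.

### The arm

A 7-joint arm with a two-finger parallel gripper is mounted at the origin on the work surface. World frame = base frame: x ahead of the robot, y to its left, z up, the work surface at z = 0. Lengths are in m, angles in degrees, forces in N, time in s.
With the tool pointing down it reaches from about 0.4 to 0.75 m from the base axis. Payload 19.5 kg.
Tool frame: the origin (TCP) lies at the very end of the fingers, on their centre line; the grasp point (between the pads) lies 19 mm behind it; z points along the fingers, y is the line along which they close (so a half turn about z gives the same grasp; the last joint's range is limited). The gripper opens to 85 mm and grips with 20 to 120 N. Pads are 22 mm wide; open, the fingers measure 114 mm over their backs; the gripper's body (76 mm by 85 mm) begins 54 mm behind the grasp point. The pads swing forward as they close: fully open they stand 13 mm farther back than shut.
Start: joints at [-72.806, 40.479, -1.581, 85.061, 1.261, 54.483, -4.326], TCP at [0.193, 0.542, 0.231] pointing down, gripper open.
Joint ranges: [-155.06, 155.06], [-18.47, 123.98], [-90, 86.84], [0, 140.48], [-83.41, 263.41], [0, 116], [-161.91, 161.91]. Speed limits (degrees/s): [108.29, 108.29, 147.25, 147.25, 172.46, 172.46, 172.46].

### API

Orientations are given as [roll, pitch, yaw] about the fixed x, y, z axes, in that order (R = Rz(yaw) Ry(pitch) Rx(roll)).
In Python, from station import * gives the robot as it stands. The module is installed in compiled form; this text tells all that it offers. Calls block until the motion is done:
- movep(position, orientation): joint-space move of the TCP to a pose.
- move_straight(position, frame=None, vel=0.15, threshold=None): straight line of the TCP; frame=None keeps the orientation; vel is the mean speed in m/s. With threshold (N) it stops when the force on the tool has changed by that much, and returns True; else False.
- movej(angles): joint-space move.
- gripper_to(opening, squeeze=None): finger opening in m; squeeze is the grip in N (None keeps the last); returns when the fingers have stopped.
- hold(seconds).
- ik(position, orientation): joint angles nearest the present ones, or None.
- camera(name): name is "side" or "top"; returns (picture, depth): 420x560x3 uint8, red, green, blue; 420x560 float32, m along the optical axis (not along the pixel's ray), 0 where there is no reading.
- camera_info(name): a dict with "mtx" (3x3 intrinsics, pixels), "k1" (the pictures are not rectified: a ray, as slopes to the right and down, at radius r is drawn at 1 + k1 r^2 times it, then the intrinsics apply), "T" (4x4, takes a point from camera to world coordinates). Camera axes: x right, y up, looking along -z (the intrinsics and any distortion apply to the point x, -y, -z); pixel columns grow to the right and rows downward; lengths in m; the calibration is good to about 2 mm. A picture is of the moment at which its call begins. camera_info takes no time and is no camera call.
A pose or a line that the arm cannot do raises MotionError and nothing moves.
- sign_off(): hands the job in; it is judged then, once.
Trained networks look in the newest picture that a camera, given by its name, has taken for a name from the list of things; names that differ only in an ending like _2 or _b are one class to them, and where a whole thing is asked for, a point or a joint stands for the part that bears it (a point fixed in the world has none). Each returns a list of dicts, best first, with "conf" (0 to 1); they miss things now and then, are a little off and sometimes report something else, mostly with a low value. They report only what shows in the picture. A call takes as long as a camera call. They do not tell look-alikes from the thing itself.
- find_in(camera, query): "at" ([column, row] as shares, 0 to 1, of the picture: columns of its width, rows of its height, amid what is visible of it).
- silhouettes(camera, query): "region" (420x560 bool, what is visible of it) and "at" ([column, row] as shares, 0 to 1, of the picture: columns of its width, rows of its height, amid what is visible of it).
- pinpoint(camera, query): "at" ([column, row] as shares, 0 to 1, of the picture: columns of its width, rows of its height: a listed point, or the origin of a listed thing).
Readings, each from a call of its own:
- current_time(): time.
- current_joints(): joint angles.
- current_qd(): joint speeds.
- current_effort(): joint torques, N m.
- current_position(): TCP position.
- current_tcp_rot(): TCP orientation.
- current_wrist_force(): force on the tool from outside, world axes, zero at the start.
- current_moment(): the same for the moment, N m.
- current_gripper_width(): finger opening in m.
- current_finger_force(): force on a finger pad.
Only numpy, scipy, OpenCV 4.12 (cv2) and the standard library are available. Lean on these libraries where they do the work, as an engineer would, in place of code of your own. Each camera call takes 0.05 s, during which the arm holds its last target. There are 200 camera calls.

## Working session

There is one attempt and no reset: what is moved stays moved. The work goes in short steps, each a Python script; the robot and the scene stay as the last script left them, time stands still between calls to the robot, and variables do not carry over. Pictures are saved under pics/ and viewed, at most 14 in all, crops included, and the job is handed in when it is done.

```bash
mkdir -p pics; cat > h.py <<'E'
from station import *
import numpy as np, cv2
def px2ray(cam,u,v):
    i=camera_info(cam);K=np.array(i["mtx"]);k=i["k1"]
    d=np.array([(u-K[0,2])/K[0,0],(v-K[1,2])/K[1,1]]);s=d.copy()
    for _ in range(20): s=d/(1+k*(s@s))
    T=np.array(i["T"]);return T,np.array([s[0],-s[1],-1.0])
def at_depth(cam,u,v,dep):
    T,r=px2ray(cam,u,v);return T[:3,:3]@(r*dep)+T[:3,3]
def at_z(cam,u,v,z):
    T,r=px2ray(cam,u,v);w=T[:3,:3]@r;return T[:3,3]+w*((z-T[2,3])/w[2])
def proj(cam,P):
    i=camera_info(cam);K=np.array(i["mtx"]);T=np.array(i["T"])
    p=T[:3,:3].T@(np.array(P)-T[:3,3]);s=np.array([p[0],-p[1]])/-p[2]
    s=s*(1+i["k1"]*(s@s));return np.array([K[0,0]*s[0]+K[0,2],K[1,1]*s[1]+K[1,2]])
def cloud(cam,dep,mask=None):
    i=camera_info(cam);K=np.array(i["mtx"],float);T=np.array(i["T"])
    ok=dep>0
    if mask is not None: ok&=mask
    v,u=np.nonzero(ok);d=np.stack([(u-K[0,2])/K[0,0],(v-K[1,2])/K[1,1]],1);s=d.copy()
    for _ in range(20): s=d/(1+i["k1"]*(s**2).sum(1,keepdims=True))
    z=dep[v,u];c=np.stack([s[:,0]*z,-s[:,1]*z,-z],1);return c@T[:3,:3].T+T[:3,3],np.stack([u,v],1)
def save(name,im,crop=None,f=1):
    if crop: im=im[crop[1]:crop[3],crop[0]:crop[2]]
    cv2.imwrite("pics/"+name,cv2.resize(im[:,:,::-1],None,fx=f,fy=f,interpolation=cv2.INTER_CUBIC))
E
cat > a.py <<'E'
from h import *
ims=[]
for c in("top","side"):
    im,d=camera(c);save(c+"0.png",im,f=1.4)
    np.save(c+"_d.npy",d);np.save(c+"_im.npy",im)
    i=camera_info(c);print(c,np.round(i["mtx"],1).tolist(),i["k1"],np.round(i["T"],3).tolist())
    for q in["shaker","mouth","handle_c","cap_c","box","lid_hinge","lid_edge","mat","nut6_c","oil","wrench","tape"]:
        for r in pinpoint(c,q):
            u,v=r["at"][0]*560,r["at"][1]*420
            dd=d[min(int(v),419),min(int(u),559)]
            print(c,q,round(r["conf"],2),[round(u),round(v)],np.round(at_depth(c,u,v,dd),3) if dd>0 else None)
E
python3 a.py
```

```text
top [[507.1, 0.0, 283.1], [0.0, 507.1, 210.0], [0.0, 0.0, 1.0]] -0.17297186015731525 [[0.086, 0.975, -0.207, 0.233], [-0.996, 0.085, -0.013, 0.043], [0.005, 0.208, 0.978, 1.643], [0.0, 0.0, 0.0, 1.0]]
top shaker 0.96 [241, 204] [0.588 0.206 0.002]
top shaker 0.81 [227, 290] [0.292 0.195 0.247]
top shaker 0.78 [171, 184] [0.634 0.447 0.015]
top mouth 0.85 [150, 156] [0.666 0.473 0.213]
top mouth 0.83 [223, 280] [0.325 0.221 0.135]
top mouth 0.53 [230, 186] [0.585 0.217 0.252]
top handle_c 0.66 [192, 313] [0.219 0.296 0.187]
top handle_c 0.62 [118, 183] [0.581 0.566 0.188]
top handle_c 0.47 [201, 221] [0.488 0.298 0.191]
top cap_c 0.79 [229, 186] [0.584 0.221 0.254]
top cap_c 0.71 [265, 210] [0.576 0.125 0.001]
top box 0.86 [263, 211] [0.571 0.13  0.004]
top lid_hinge 0.64 [283, 207] [0.579 0.065 0.056]
top lid_edge 0.85 [290, 197] [0.586 0.045 0.17 ]
top lid_edge 0.22 [231, 185] [0.589 0.216 0.251]
top mat 0.64 [380, 233] [ 0.533 -0.26  -0.004]
top nut6_c 0.38 [400, 226] [ 0.559 -0.325  0.009]
top oil 0.51 [358, 168] [ 0.723 -0.163  0.081]
top wrench 0.65 [291, 272] [ 0.38   0.023 -0.
[... 707 characters left out ...]
[395, 328] [ 0.56  -0.329  0.007]
side handle_c 0.49 [222, 170] [0.491 0.298 0.18 ]
side cap_c 0.71 [261, 150] [0.574 0.213 0.254]
side cap_c 0.55 [284, 232] [0.531 0.062 0.076]
side cap_c 0.35 [250, 286] [0.371 0.01  0.009]
side box 0.62 [285, 230] [0.527 0.055 0.088]
side box 0.59 [270, 216] [0.578 0.188 0.03 ]
side box 0.59 [250, 286] [0.371 0.01  0.009]
side lid_hinge 0.79 [296, 229] [0.567 0.057 0.069]
side lid_edge 0.9 [296, 202] [0.561 0.048 0.176]
side mat 0.91 [360, 319] [ 0.518 -0.251  0.002]
side nut6_c 0.56 [393, 329] [ 0.553 -0.329  0.011]
side oil 0.94 [398, 262] [ 0.726 -0.191  0.024]
side wrench 0.97 [248, 289] [0.363 0.012 0.002]
side tape 0.59 [160, 208] [0.352 0.477 0.001]
```

View pics/top0.png

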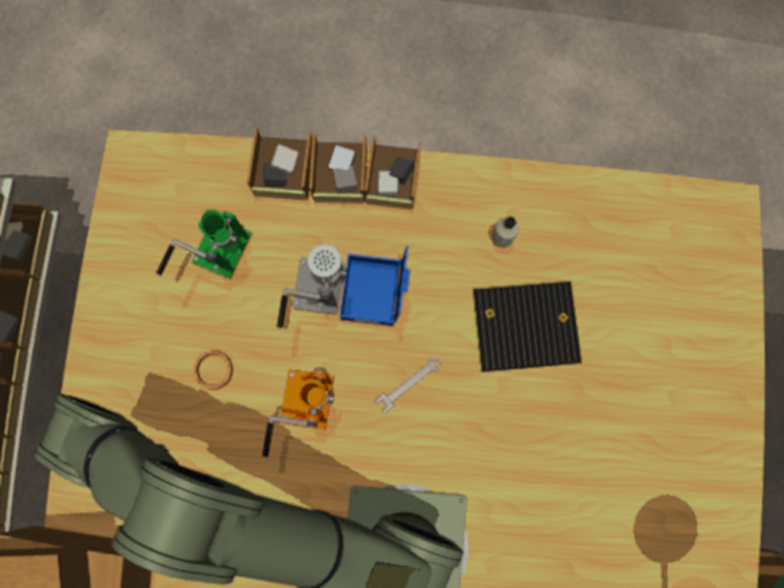

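View pics/side0.png

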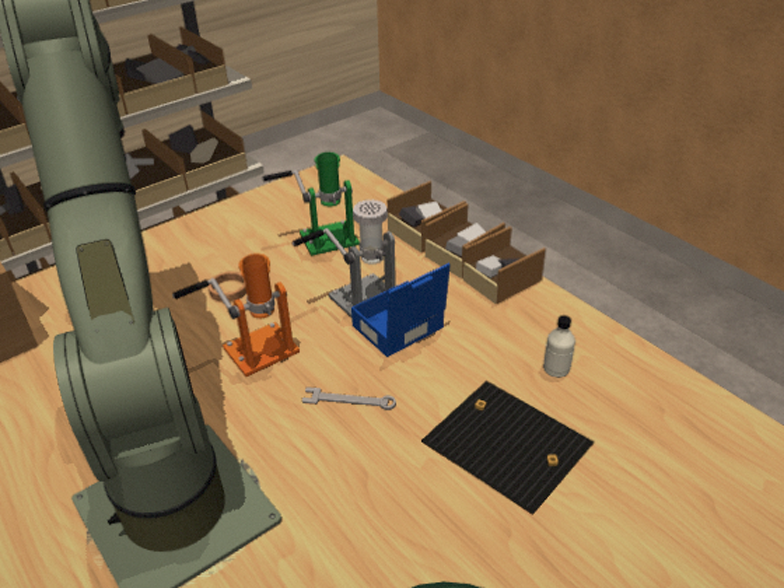

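Candidates for the shaker in the top picture (original pixels) are green (160,170), orange (220,283) and grey steel (232,195). Grey matches the description, and the blue box stands beside it at (265,207). Two nuts show on the mat, at (350,224) and (402,226).

```bash
cat > b.py <<'E'
from h import *
for c in("top","side"):
    im=np.load(c+"_im.npy");d=np.load(c+"_d.npy")
    P,uv=cloud(c,d);C=im[uv[:,1],uv[:,0]].astype(int)
    near=lambda p,r:np.hypot(P[:,0]-p[0],P[:,1]-p[1])<r
    m=near((.585,.218),.05)&(P[:,2]>.243)&(P[:,2]<.27)
    (x,y),r=cv2.minEnclosingCircle(P[m][:,:2].astype(np.float32));print(c,"cap",x,y,r,np.median(P[m][:,2]),m.sum(),P[m].mean(0))
    blue=(C[:,2]>C[:,0]*1.8)&(C[:,2]>60)&near((.57,.12),.2)
    for lo,hi,n in((.045,.06,"rim"),(.06,.2,"lid"),(-.01,.02,"floor")):
        Q=P[blue&(P[:,2]>lo)&(P[:,2]<hi)]
        print(c,n,len(Q),[np.round(t,3) for t in cv2.minAreaRect(Q[:,:2].astype(np.float32))],Q.min(0).round(3),Q.max(0).round(3))
    h=near((.49,.298),.07)&(C.sum(1)<110)&(P[:,2]>.165)&(P[:,2]<.21)
    Q=P[h]; print(c,"handle",len(Q),Q.mean(0).round(4),Q.min(0).round(3),Q.max(0).round(3),cv2.fitLine(Q[:,:2].astype(np.float32),cv2.DIST_L2,0,.01,.01).ravel().round(3))
    mt=near((.53,-.25),.2)&(C.max(1)<70)&(abs(P[:,2])<.02);print(c,"mat",[np.round(t,3) for t in cv2.minAreaRect(P[mt][:,:2].astype(np.float32))])
    br=near((.53,-.25),.19)&(C[:,0]>C[:,2]+50)&(C[:,0]>90)&(P[:,2]>.003)
    M=np.zeros(d.shape,np.uint8);M[uv[br][:,1],uv[br][:,0]]=1
    n,l,s,ct=cv2.connectedComponentsWithStats(M)
    for k in range(1,n):
        if s[k,4]>8: print(c,"nut?",s[k,4],ct[k].round(),at_z(c,*ct[k],.011).round(4))
im=np.load("side_im.npy");save("crop1.png",im,(200,120,350,260),5)
E
python3 b.py
```

```text
top cap 0.5850817561149597 0.21422244608402252 0.03440063074231148 0.2521896412633957 435 [0.58405018 0.21384313 0.25218247]
top rim 128 [array([0.58 , 0.125]), array([0.124, 0.147]), np.float64(88.154)] [0.505 0.061 0.045] [0.655 0.188 0.059]
top lid 158 [array([0.559, 0.085]), array([0.12 , 0.144]), np.float64(29.668)] [0.507 0.042 0.06 ] [0.644 0.178 0.182]
top floor 1421 [array([0.582, 0.126]), array([0.117, 0.146]), np.float64(88.246)] [ 0.507  0.067 -0.007] [0.656 0.186 0.02 ]
top handle 55 [0.4859 0.298  0.1872] [0.454 0.294 0.182] [0.516 0.302 0.196] [ 1.    -0.022  0.486  0.298]
top mat [array([ 0.533, -0.247]), array([0.197, 0.237]), np.float64(9.943)]
top nut? 11 [378. 189.] [ 0.6768 -0.2436  0.011 ]
top nut? 9 [338. 198.] [ 0.6354 -0.1125  0.011 ]
top nut? 14 [330. 204.] [ 0.6142 -0.0878  0.011 ]
top nut? 11 [334. 210.] [ 0.5923 -0.1008  0.011 ]
top nut? 25 [349. 223.] [ 0.5535 -0.1554  0.011 ]
top nut? 22 [402. 226.] [ 0.5583 -0.3307  0.011 ]
top nut? 15 [417. 241.] [ 0.5136 -0.3838  0.011 ]
top nut? 15 [326. 252.] [ 0.4529 -0.0864  0.011 ]
top nut? 24 [335. 260.] [ 0.43
[... 547 characters left out ...]
2]), array([0.027, 0.152]), np.float64(86.024)] [0.499 0.038 0.06 ] [0.652 0.07  0.183]
side floor 406 [array([0.577, 0.127]), array([0.131, 0.149]), np.float64(89.088)] [ 0.502  0.061 -0.002] [0.651 0.192 0.02 ]
side handle 84 [0.4865 0.2975 0.1857] [0.451 0.291 0.177] [0.518 0.303 0.192] [ 1.    -0.025  0.486  0.297]
side mat [array([ 0.532, -0.246]), array([0.205, 0.24 ]), np.float64(9.864)]
side nut? 9 [331. 271.] [ 0.5719 -0.0865  0.011 ]
side nut? 40 [343. 289.] [ 0.5518 -0.1546  0.011 ]
side nut? 46 [394. 328.] [ 0.5565 -0.3297  0.011 ]
side nut? 9 [348. 348.] [ 0.4279 -0.299   0.011 ]
side nut? 12 [317. 354.] [ 0.3609 -0.2657  0.011 ]
side nut? 9 [353. 354.] [ 0.4249 -0.3187  0.011 ]
```

View pics/crop1.png

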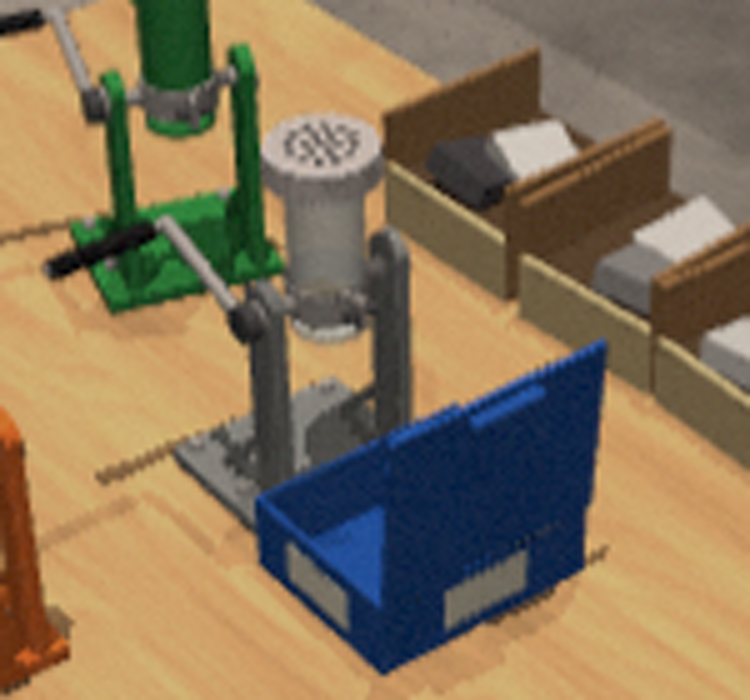

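The crop confirms the grey frame with the clear bottle, a perforated cap and a black crank on the robot side, next to the blue box with its lid standing open.

```bash
cat >> h.py <<'E'
SH=np.array([.585,.2145]);YAW=-1.5
BOX=np.array([.578,.126])
def down(y): return [180,0,y]
E
python3 - <<'E'
from h import *
print(current_tcp_rot())
for y in range(-180,181,30):
    q=ik([.585,.2145,.224],down(y));print(y,None if q is None else np.round(q,0))
E
```

```text
[-1.79991914e+02  2.61364510e-03  1.60416684e+02]
-180 [-18.  46. -12.  74.   9.  61.  59.]
-150 [-14.  46. -21.  74.  17.  62.  84.]
-120 [-10.  47. -29.  74.  24.  65. 108.]
-90 [ -7.  49. -38.  74.  30.  67. 133.]
-60 [ -4.  51. -47.  74.  37.  71. 158.]
-30 [-47.  63.  74.  76. -60.  83. -98.]
0 [-40.  51.  41.  75. -34.  66. -86.]
30 [-36.  49.  31.  75. -26.  63. -62.]
60 [-32.  47.  21.  75. -17.  61. -39.]
90 [-29.  46.  13.  75. -11.  60. -14.]
120 [-25.  46.   5.  75.  -4.  60.  10.]
150 [-22.  45.  -3.  75.   2.  60.  35.]
180 [-18.  46. -12.  74.   9.  61.  59.]
```

```bash
python3 - <<'E'
from h import *
p=current_position();move_straight([p[0],p[1],.38],vel=.25)
gripper_to(.085,squeeze=60)
movep([SH[0],SH[1],.33],down(60))
print(move_straight([SH[0],SH[1],.226],vel=.08,threshold=8),current_position())
w0=current_wrist_force(); gripper_to(.05,squeeze=70)
print("w",current_gripper_width(),current_finger_force(),np.round(current_wrist_force()-np.array(w0),1))
for y in range(66,126,6):
    movep([SH[0],SH[1],.226],down(y))
    print(y,np.round(current_moment(),2),np.round(current_wrist_force(),1),round(current_gripper_width(),4),current_time())
E
```

```text
False [0.58514356 0.21453303 0.22639871]
w 0.06652825972917274 75.25855718180537 [-3.5 -0.2 11.3]
66 [-0.06 -0.06  0.13] [-0.4  0.3  9.9] 0.0664 6.15
72 [-0.03 -0.17  0.11] [-0.6  0.2  9.3] 0.0665 6.4
78 [ 0.04 -0.2   0.11] [-0.2 -1.2  9.1] 0.0665 6.65
84 [-0.01 -0.24  0.08] [-0.2 -0.2  9. ] 0.0663 6.9
90 [ 0.   -0.18  0.08] [-0.3  0.7  9.1] 0.0665 7.15
96 [ 0.05 -0.17  0.11] [ 0.  -0.   9.1] 0.0667 7.4
102 [ 0.05 -0.16  0.09] [ 0.2  0.1 10. ] 0.0666 7.65
108 [ 0.06 -0.19  0.06] [0.2 0.2 9.4] 0.0663 7.9
114 [ 0.08 -0.21  0.16] [-0.4  0.1 10.4] 0.0665 8.15
120 [ 0.13 -0.22  0.09] [-0.6  0.2  9.9] 0.0664 8.4
```

```bash
python3 - <<'E'
from h import *
y=120
while y<198:
    y+=6 if y<144 else 3
    movep([SH[0],SH[1],.226],down(y))
    m=current_moment();print(y,np.round(m,2),np.round(current_wrist_force(),1),round(current_gripper_width(),4))
    if abs(m[2])>.8:break
E
```

```text
126 [ 0.12 -0.17  0.09] [-0.3  0.4  9.9] 0.0667
132 [ 0.12 -0.15  0.12] [0.1 0.5 9.8] 0.0664
138 [ 0.18 -0.1   0.13] [0.1 0.1 9.7] 0.0662
144 [ 0.16 -0.07  0.13] [-0.3  0.6 10.2] 0.0666
147 [ 0.16 -0.11  0.09] [-0.   0.3 10.4] 0.0666
150 [ 0.16 -0.13  0.07] [ 0.9 -0.3 10.1] 0.0663
153 [ 0.14 -0.17  0.11] [ 0.1 -1.   9.7] 0.0664
156 [ 0.14 -0.22  0.09] [ 0.9 -0.1  9.3] 0.0667
159 [ 0.1  -0.17  0.12] [ 0.9 -0.3  9.5] 0.0663
162 [ 0.18 -0.15  0.1 ] [-0.1 -0.6  9.9] 0.0666
165 [ 0.12 -0.12  0.08] [ 0.6 -0.9 10.2] 0.0663
168 [ 0.13 -0.11  0.08] [ 0.4  0.1 10.1] 0.0663
171 [ 0.2  -0.12  0.08] [ 0.6 -0.4  9.8] 0.0665
174 [ 0.26 -0.08  0.11] [0.8 0.8 9.8] 0.0669
177 [ 0.28 -0.1   0.06] [ 1.5 -0.5 10.4] 0.0663
180 [ 0.17 -0.05  0.06] [ 1.   0.7 10.3] 0.0665
183 [ 0.24 -0.05  0.09] [-0.7 -0.8 10.3] 0.0663
186 [ 0.26 -0.08  0.05] [ 0.8 -1.1 11. ] 0.0665
189 [ 0.23 -0.05  0.07] [ 1.2  0.3 10.5] 0.0661
192 [ 0.25 -0.01  0.08] [ 0.1  0.  10.7] 0.0662
195 [ 0.22 -0.01  0.05] [ 1.2  0.9 10.5] 0.0663
198 [ 0.25 -0.01  0.1 ] [ 0.7  0.6 10.3] 0.0664
```

```bash
python3 - <<'E'
from h import *
print(move_straight([SH[0],SH[1],.232],vel=.02,threshold=10),current_position(),np.round(current_wrist_force(),1),current_gripper_width())
im,d=camera("side");save("lift1.png",im,(200,80,350,220),4)
P,uv=cloud("side",d);
r=pinpoint("side","cap_c");print([(x["conf"],x["at"][0]*560,x["at"][1]*420) for x in r])
E
```

```text
True [0.58514263 0.21446127 0.22756438] [ 0.7 -0.1 -0.9] 0.0662357357599562
[(0.7, 364.616, 320.586), (0.68, 263.47999999999996, 150.19199999999998)]
```

View pics/lift1.png

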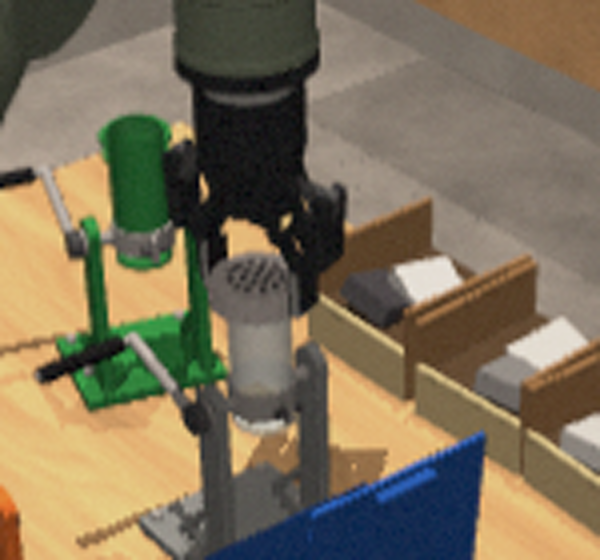

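The cap sits level in the fingers, with its top at about (255,270) in the crop. The force change was only the gripping preload relaxing, so I lift on.

```bash
python3 - <<'E'
from h import *
for z in (.230,.234,.238):
    t=move_straight([SH[0],SH[1],z],vel=.02,threshold=12)
    print(z,t,current_position()[2],np.round(current_wrist_force(),1),current_gripper_width())
    if t:break
E
```

```text
0.23 False 0.2299587560832769 [-1.   0.6 -0.5] 0.06655836078374253
0.234 False 0.2340996564202598 [-0.8  0.1 -1.5] 0.0662656396330774
0.238 False 0.23812049054173637 [ 0.   0.2 -1.2] 0.06646851442609766
```

```bash
python3 - <<'E'
from h import *
move_straight([SH[0],SH[1],.36],vel=.12)
print(current_gripper_width(),np.round(current_wrist_force(),1))
T=[.497,-.247]
for y in (180,198,150,120,90): q=ik([T[0],T[1],.02],down(y));print(y,None if q is None else np.round(q))
movep([T[0],T[1],.15],down(150))
print(current_gripper_width(),np.round(current_wrist_force(),1))
im,d=camera("side");save("m1.png",im,f=1.3)
E
```

```text
0.06608008057485089 [ 0.4 -0.8 -0.6]
180 [ 28.  57. -10.  99.  20.  25.  95.]
198 [ 30.  57. -12.  99.  24.  26. 109.]
150 [26. 57. -6. 99. 12. 24. 72.]
120 [24. 57. -2. 99.  4. 24. 49.]
90 [22. 57.  2. 99. -4. 24. 27.]
0.06633879315856954 [-0.4  0.2 -1. ]
```

View pics/m1.png

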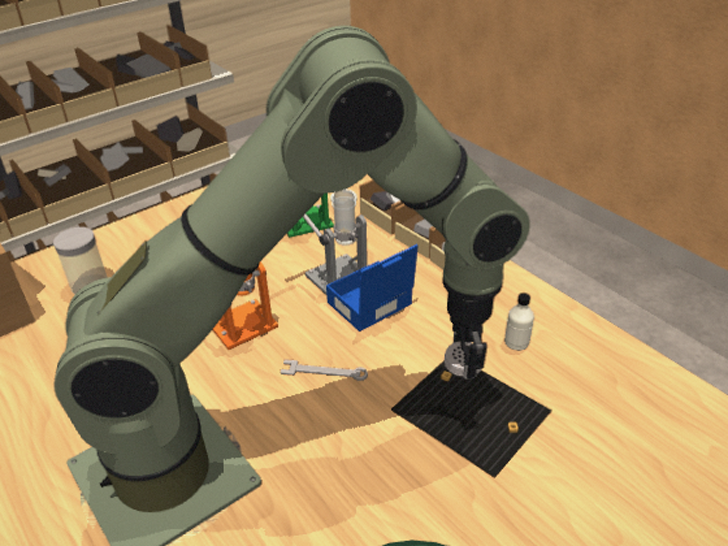

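The bottle at (345,215) is now open, and the cap is in the gripper at (460,360) but looks tilted between the pads. I zoom in.

```bash
python3 - <<'E'
from h import *
im,d=camera("side");save("m2.png",im,(310,220,420,340),5)
for q in silhouettes("side","cap_c"):
    P,uv=cloud("side",d,q["region"]);print(q["conf"],q["at"],len(P),P.mean(0).round(3),P.min(0).round(3),P.max(0).round(3))
    u,s,v=np.linalg.svd(P-P.mean(0));print(s,v.round(2).tolist())
E
```

```text
0.6 [0.6223, 0.6505] 278 [ 0.479 -0.24   0.175] [ 0.461 -0.267  0.159] [ 0.51  -0.21   0.224]
[0.2936828  0.13519498 0.07806729] [[-0.62, -0.78, -0.09], [-0.77, 0.63, -0.09], [-0.13, -0.02, 0.99]]
0.25 [0.4734, 0.4371] 1890 [0.578 0.228 0.123] [ 0.275 -0.206 -0.006] [0.777 0.537 0.58 ]
[3.821114   1.78077341 1.32388048] [[-0.11, -0.34, 0.93], [0.88, 0.41, 0.25], [0.47, -0.85, -0.26]]
```

View pics/m2.png

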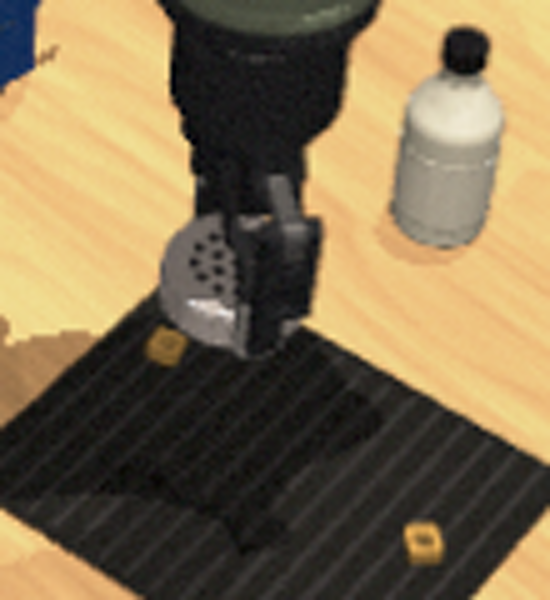

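The cap is level (plane fit normal ≈ +z); the finger in front hid part of it. I lower it.

```bash
python3 - <<'E'
from h import *
T=[.497,-.247]
move_straight([T[0],T[1],.03],vel=.12)
print(move_straight([T[0],T[1],-.006],vel=.03,threshold=5),current_position(),np.round(current_wrist_force(),1))
p=current_position()
gripper_to(.085); print(current_gripper_width(),np.round(current_wrist_force(),1))
move_straight([T[0],T[1],.15],vel=.15)
movep([.45,.1,.40],down(90))
im,d=camera("side");np.save("side_im.npy",im);np.save("side_d.npy",d);save("m3.png",im,(150,80,430,380),2)
for q in silhouettes("side","cap_c")[:2]:
    P,uv=cloud("side",d,q["region"]);print(q["conf"],q["at"],len(P),np.median(P,0).round(3),np.percentile(P,5,0).round(3),np.percentile(P,95,0).round(3))
E
```

```text
True [ 0.49691771 -0.24693684 -0.00183753] [-1.6 -0.  11.4]
0.0850782149997742 [ 0.1 -0.  -1. ]
0.61 [0.6275, 0.7581] 612 [ 0.49  -0.251  0.023] [ 0.464 -0.278  0.008] [ 0.522 -0.22   0.027]
```

View pics/m3.png

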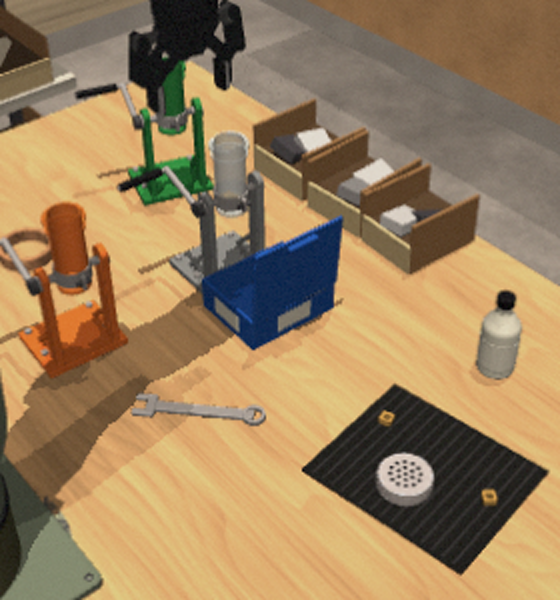

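The cap lies flat on the mat at (405,480) in the crop, the bottle is open and both mat nuts are in place. Next comes the crank.

```bash
cat >> h.py <<'E'
def crankpos(phi,dz=-.018,dx=-.108):
    a=np.radians(phi);y=np.radians(YAW)
    l=np.array([dx,.085*np.sin(a)]);w=SH+np.array([[np.cos(y),-np.sin(y)],[np.sin(y),np.cos(y)]])@l
    return [w[0],w[1],.155+.085*np.cos(a)+dz]
def crank(phis,vel=.12,lim=25):
    for f in phis:
        t=move_straight(crankpos(f),vel=vel,threshold=lim);F=np.array(current_wrist_force())
        print(f,t,F.round(1),round(current_gripper_width(),4))
        if t:break
E
python3 - <<'E'
from h import *
gripper_to(.05,squeeze=40)
p=crankpos(72);o=down(180+YAW)
for f in (72,0,-73): print(np.round(ik(crankpos(f),o)))
movep([p[0],p[1],.30],o)
print(move_straight(p,vel=.1,threshold=8),current_position(),np.round(current_wrist_force(),1))
gripper_to(.0,squeeze=40);print(current_gripper_width(),current_finger_force(),np.round(current_wrist_force(),1))
crank(range(64,-9,-8),lim=20)
E
```

```text
[-32.  45.  -6.  92.   6.  44.  48.]
[-24.  37.  -7.  96.   5.  47.  55.]
[-17.  40.  -5. 107.   6.  34.  63.]
False [0.47932985 0.29823462 0.16372734] [-0.8  1.   0.3]
0.012543862362350838 39.013516902923584 [-0.4  8.   2.4]
64 False [-3.2  5.5  6.6] 0.0126
56 False [-3.   3.8  6.2] 0.0127
48 False [-4.2  2.2  6.3] 0.0124
40 False [-5.1  0.7  6.2] 0.0128
32 False [-5.1 -1.1  3.9] 0.0128
24 False [-7.1 -3.8 -0.4] 0.0124
16 False [-7.4 -5.  -7.1] 0.0126
8 False [ -7.   -4.9 -15.9] 0.0123
0 False [ -4.9  -2.3 -26.2] 0.0124
-8 False [ -2.7   2.7 -34. ] 0.0126
```

```bash
python3 - <<'E'
from h import *
for dz in(-.020,-.022,-.024):
    move_straight(crankpos(-8,dz),vel=.02);print(dz,np.round(current_wrist_force(),1),current_position())
    if current_wrist_force()[2]>-10:break
E
```

```text
-0.02 [-11.5  -1.7  -4. ] [0.47511062 0.20414397 0.21884502]
```

```bash
cat >> h.py <<'E'
def crankc(phis,off,vel=.12,lim=30):
    off=np.array(off,float)
    for f in phis:
        t=move_straight(list(np.array(crankpos(f))+off),vel=vel,threshold=lim);F=np.array(current_wrist_force())
        off+=np.clip(F*3e-5*np.array([0,1,1]),-.001,.001)
        print(f,t,F.round(1),off.round(4).tolist(),round(current_gripper_width(),4))
        if t:break
    return off
E
python3 - <<'E'
from h import *
off=crankc(range(-14,-73,-6),[0,0,-.002])
t=off
im,d=camera("side");save("t1.png",im,(200,100,340,240),4)
print(current_time())
E
```

```text
-14 False [-11.9  -1.6  -9.6] [0.0, -0.0, -0.0023] 0.0124
-20 False [-10.3  -0.4 -11.6] [0.0, -0.0001, -0.0026] 0.0123
-26 False [-12.1   1.6 -11.7] [0.0, -0.0, -0.003] 0.0126
-32 False [-13.7   2.8 -12.2] [0.0, 0.0001, -0.0034] 0.0128
-38 False [-13.9   3.7 -10.1] [0.0, 0.0002, -0.0037] 0.0125
-44 False [-15.8   3.9 -10.7] [0.0, 0.0003, -0.004] 0.0121
-50 False [-15.1   6.2  -9.3] [0.0, 0.0005, -0.0043] 0.0129
-56 False [-16.    6.8  -8.8] [0.0, 0.0007, -0.0045] 0.0127
-62 False [-15.7   8.   -8.4] [0.0, 0.0009, -0.0048] 0.0126
-68 False [-16.6   8.4  -6.8] [0.0, 0.0012, -0.005] 0.0124
32.3667
```

View pics/t1.png

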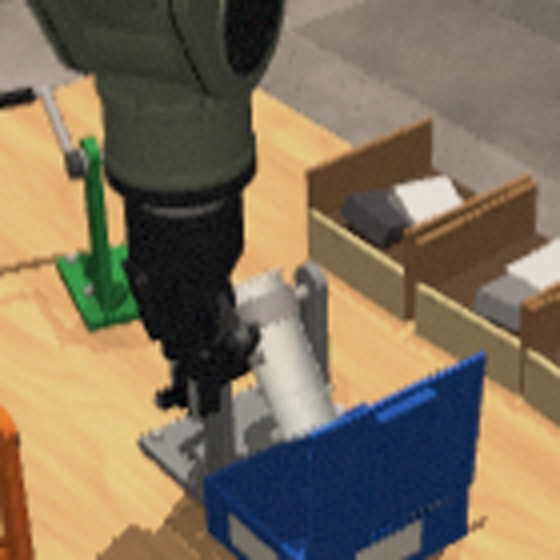

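The bottle is tipped, with its mouth behind the lid over the box at (330,410). I push to the stop, hold and look from above.

```bash
python3 - <<'E'
from h import *
off=np.array([-.0007,.0012,-.005])
off=crankc([-71,-73,-75],off,vel=.05,lim=15); hold(1.0)
print(np.round(current_wrist_force(),1))
im,d=camera("side");r=pinpoint("side","mouth");
im,d=camera("top");save("t2.png",im,(190,160,310,250),6)
for c in("top",):
  for x in pinpoint(c,"nut1_c"):print(x["conf"],x["at"][0]*560,x["at"][1]*420)
E
```

```text
-71 False [-16.9   7.7   7.2] [-0.0007, 0.0014, -0.0048] 0.0123
-73 False [-12.1   9.2  20.4] [-0.0007, 0.0017, -0.0042] 0.0123
-75 False [-10.8  10.8  34.4] [-0.0007, 0.002, -0.0032] 0.0125
[-10.9  11.8  35.5]
0.52 379.12 242.38199999999998
0.19 377.104 228.984
```

View pics/t2.png

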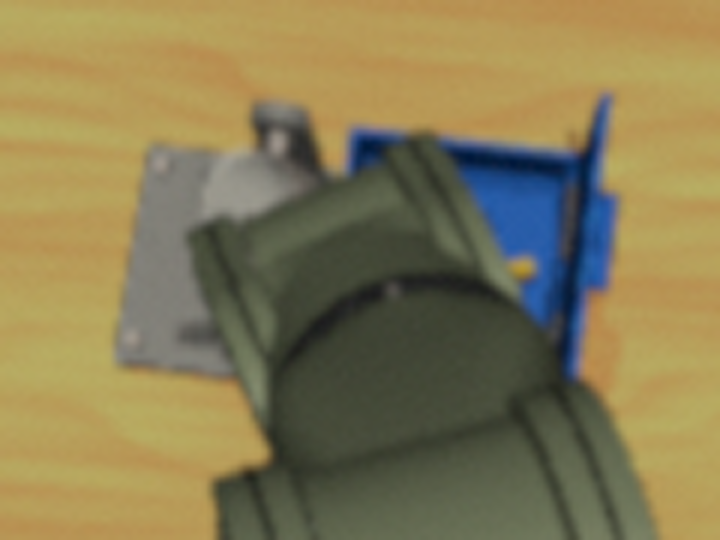

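A nut shows in the box at (525,268). The bottle is on its stop, so I give it one small shake and crank back upright.

```bash
python3 - <<'E'
from h import *
off=np.array([-.0007,.0014,-.0048])
off=crankc([-60,-66,-72.5],off,vel=.2); hold(.7)
off[0]-=.0005
off=crankc(range(-66,72,6),off,vel=.12)
off=crankc([70,72,73],off,vel=.05,lim=18)
print(np.round(current_wrist_force(),1))
E
```

```text
-60 True [-1.9  2.9  1.2] [-0.0007, 0.0015, -0.0048] 0.0124
-66 False [ 7.   4.1 -5.9] [-0.0012, 0.0016, -0.0049] 0.0126
-60 False [4.8 2.6 1.4] [-0.0012, 0.0017, -0.0049] 0.0127
-54 False [6.  1.  1.9] [-0.0012, 0.0017, -0.0048] 0.0127
-48 False [6.8 1.8 0.7] [-0.0012, 0.0018, -0.0048] 0.0126
-42 False [6.5 0.8 1.4] [-0.0012, 0.0018, -0.0048] 0.0123
-36 False [8.6 0.4 1.6] [-0.0012, 0.0018, -0.0047] 0.0126
-30 False [9.  1.7 0.8] [-0.0012, 0.0019, -0.0047] 0.0125
-24 False [10.7  1.3  2. ] [-0.0012, 0.0019, -0.0046] 0.0126
-18 False [11.5  2.2  0.3] [-0.0012, 0.002, -0.0046] 0.0126
-12 False [12.1  2.  -0.7] [-0.0012, 0.002, -0.0047] 0.0127
-6 False [13.9  2.1  1. ] [-0.0012, 0.0021, -0.0046] 0.0126
0 False [15.5  2.3 -2.2] [-0.0012, 0.0022, -0.0047] 0.0126
6 False [16.   1.6 -0.8] [-0.0012, 0.0022, -0.0047] 0.0127
12 False [17.8  2.2 -1.4] [-0.0012, 0.0023, -0.0048] 0.0126
18 False [17.7  1.8 -2.1] [-0.0012, 0.0023, -0.0048] 0.0128
24 False [19.8  1.2 -1.9] [-0.0012, 0.0024, -0.0049] 0.0123
30 False [19.9  1.4 -2.6] [-0.0012, 0.0024, -0.005] 0.0122
36 False [20.5  1.5 -2.6] [-0.0012, 0.0024, -0.005] 0.0124
42 False [21.8  1.3 -1.9] [-0.0012, 0.0025, -0.0051] 0.0124
48 False [23.1  1.5 -2.4] [-0.0012, 0.0025, -0.0052] 0.0125
54 False [22.7  2.3 -3.2] [-0.0012, 0.0026, -0.0053] 0.0124
60 False [23.5  2.1 -3.5] [-0.0012, 0.0027, -0.0054] 0.0123
66 False [23.4  0.8 -3.2] [-0.0012, 0.0027, -0.0055] 0.0127
70 False [23.7  1.  -3.5] [-0.0012, 0.0027, -0.0056] 0.0127
72 False [20.5 -3.4  7.3] [-0.0012, 0.0026, -0.0054] 0.0126
73 False [17.4 -7.7 26. ] [-0.0012, 0.0024, -0.0046] 0.0121
[17.4 -7.7 26. ]
```

```bash
python3 - <<'E'
from h import *
gripper_to(.045)
p=current_position();move_straight([p[0],p[1],.34],vel=.15)
movep([.42,-.12,.36],down(120))
im,d=camera("side");np.save("side_im.npy",im);np.save("side_d.npy",d)
A=cv2.resize(im[100:240,200:350],(600,560),interpolation=cv2.INTER_CUBIC)
for q in("nut6_c","nut1_c"):
  for x in pinpoint("side",q):print("side",q,round(x["conf"],2),np.round([x["at"][0]*560,x["at"][1]*420]),at_z("side",x["at"][0]*560,x["at"][1]*420,.011).round(3))
im,d=camera("top");np.save("top_im.npy",im);np.save("top_d.npy",d)
for q in("nut6_c","nut1_c"):
  for x in pinpoint("top",q):print("top",q,round(x["conf"],2),np.round([x["at"][0]*560,x["at"][1]*420]),at_z("top",x["at"][0]*560,x["at"][1]*420,.011).round(3))
B=cv2.resize(im[165:245,210:310],(700,560),interpolation=cv2.INTER_CUBIC)
C=np.concatenate([A,B],1);save("u1.png",cv2.resize(C,(800,345)))
print(current_time())
E
```

```text
side nut6_c 0.61 [386. 341.] [ 0.512 -0.341  0.011]
top nut1_c 0.54 [358. 167.] [ 0.75  -0.174  0.011]
45.4
```

View pics/u1.png

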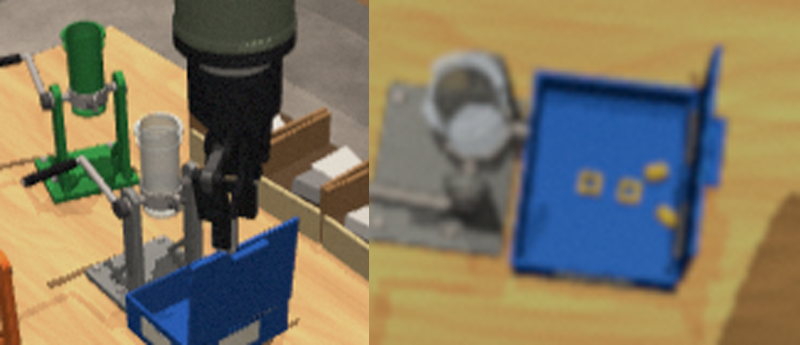

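Four nuts lie in the box, and the bottle is empty and upright. One mat nut has been knocked to about (0.512,-0.341), so I locate the mat nuts afresh from a clear pose.

```bash
cat >> h.py <<'E'
def nuts():
    im,d=camera("side");P,uv=cloud("side",d);C=im[uv[:,1],uv[:,0]].astype(int)
    a=np.radians(9.9);e=(P[:,:2]-[.533,-.247])@np.array([[np.cos(a),-np.sin(a)],[np.sin(a),np.cos(a)]])
    m=(abs(e[:,0])<.094)&(abs(e[:,1])<.113)&(C[:,0]>C[:,2]+30)&(C[:,0]>70)
    M=np.zeros(d.shape,np.uint8);M[uv[m][:,1],uv[m][:,0]]=1
    M=cv2.morphologyEx(M,cv2.MORPH_CLOSE,np.ones((3,3)))
    n,l,s,ct=cv2.connectedComponentsWithStats(M);out=[]
    for k in range(1,n):
        if s[k,4]<15: continue
        Q,_=cloud("side",d,l==k);Q=Q[Q[:,2]>.010]
        r=cv2.minAreaRect(Q[:,:2].astype(np.float32));u=s[k,0]+s[k,2]/2
        print("nut",ct[k].round(),s[k].tolist(),at_z("side",*ct[k],.0095).round(4),np.round(r[0],4),np.round(r[1],4),round(r[2],1))
        out.append(at_z("side",*ct[k],.0095))
    return im,out
E
python3 - <<'E'
from h import *
movep([.45,.1,.40],down(90))
im,o=nuts();
import numpy as np
cs=[proj("side",p) for p in o][:3]
save("n1.png",np.concatenate([cv2.resize(im[int(c[1])-15:int(c[1])+15,int(c[0])-15:int(c[0])+15],(300,300),interpolation=cv2.INTER_CUBIC) for c in cs],1),f=.9)
E
```

```text
nut [343. 289.] [339, 285, 9, 8, 54] [ 0.5527 -0.1535  0.0095] [ 0.553  -0.1544] [0.0187 0.016 ] 23.7
nut [386. 337.] [382, 333, 8, 9, 66] [ 0.5214 -0.3333  0.0095] [ 0.5195 -0.3333] [0.023  0.0157] 53.9
```

View pics/n1.png

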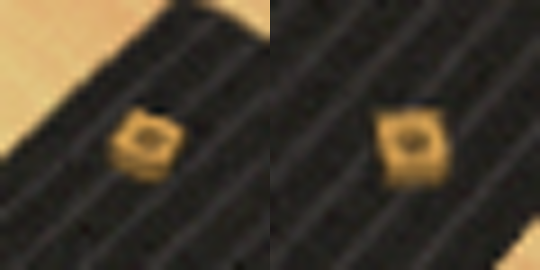

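Both nuts lie flat, rotated about 25° and 52°. I pick each one and put it in the box.

```bash
cat > pick.py <<'E'
from h import *
def pick(p,yaw,drop):
    gripper_to(.045,squeeze=50)
    movep([p[0],p[1],.12],down(yaw))
    print("down",move_straight([p[0],p[1],.0065],vel=.08,threshold=10),current_position()[2])
    gripper_to(0,squeeze=50);w=current_gripper_width();print("w",w,current_finger_force())
    move_straight([p[0],p[1],.15],vel=.15);print("w",current_gripper_width())
    if current_gripper_width()<.008: print("MISS");return False
    movep([.55,-.02,.30],down(90));print("w",current_gripper_width())
    movep([drop[0],drop[1],.22],down(90))
    print("drop",move_straight([drop[0],drop[1],.045],vel=.12,threshold=12),current_gripper_width(),current_position())
    gripper_to(.032);hold(.3)
    move_straight([drop[0],drop[1],.30],vel=.15)
    return True
E
python3 - <<'E'
from pick import *
if pick([.5528,-.1540],115,[.60,.132]):
    pick([.5205,-.3333],142,[.60,.132])
movep([.45,.1,.40],down(90))
im,o=nuts();print(current_time())
E
```

```text
down False 0.006899523197090151
w 0.013652886772889861 48.816906809806824
w 0.013901975918523365
w 0.014126939772173682
drop False 0.014001429173689666 [0.60029867 0.13206648 0.04556933]
down False 0.006924295297187903
w 0.01380386677423322 48.83334696292877
w 0.013908725264272821
w 0.013693448491033901
drop False 0.014105527190736829 [0.60028702 0.13207443 0.04558081]
68.8917
```

```bash
python3 - <<'E'
from h import *
movep([.42,-.12,.36],down(90))
im,d=camera("top")
save("v1.png",np.concatenate([cv2.resize(im[165:245,210:310],(500,400),interpolation=cv2.INTER_CUBIC),cv2.resize(im[140:290,310:435],(333,400))],1),f=.95)
P,uv=cloud("top",d);C=im[uv[:,1],uv[:,0]].astype(int)
m=(abs(P[:,0]-.58)<.09)&(P[:,2]>.1)&(P[:,2]<.2)&(C[:,2]>C[:,0]*1.8)&(P[:,1]<.08)
print("lid top",P[m].mean(0).round(3),P[m].min(0).round(3),P[m].max(0).round(3))
E
```

```text
lid top [0.575 0.052 0.159] [0.508 0.042 0.1  ] [0.643 0.061 0.182]
```

View pics/v1.png

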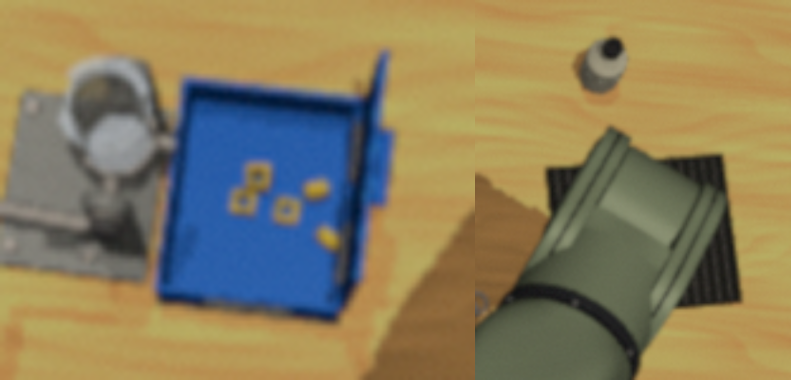

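Five nuts are visible in the box. Both mat nuts were dropped at the same spot, so (258,177) may be a stack; I check its height and look for any stray.

```bash
python3 - <<'E'
from h import *
im,d=camera("top")
for u,v in((264,202),(261,207),(270,209),(277,205),(279,215)):
    w=d[v-3:v+4,u-3:u+4];P=at_depth("top",u,v,w[w>0].min());print((u,v),P.round(3))
P,uv=cloud("top",d);m=(abs(P[:,0]-.605)<.04)&(abs(P[:,1]-.135)<.03)
C=im[uv[:,1],uv[:,0]].astype(int);m&=(C[:,0]>C[:,2]);print(P[m].round(3).tolist())
E
```

```text
(264, 202) [0.597 0.129 0.027]
(261, 207) [0.58  0.138 0.022]
(270, 209) [0.577 0.108 0.018]
(277, 205) [0.592 0.086 0.022]
(279, 215) [0.551 0.076 0.062]
[[0.609, 0.134, 0.016], [0.607, 0.13, 0.025], [0.608, 0.127, 0.022], [0.603, 0.137, 0.025], [0.605, 0.134, 0.019], [0.607, 0.131, 0.012], [0.606, 0.127, 0.017], [0.606, 0.124, 0.018], [0.602, 0.137, 0.018], [0.604, 0.134, 0.01], [0.605, 0.131, 0.005], [0.606, 0.128, 0.001], [0.603, 0.124, 0.017], [0.596, 0.136, 0.026], [0.597, 0.133, 0.023], [0.603, 0.131, -0.002], [0.598, 0.126, 0.024], [0.598, 0.123, 0.023], [0.593, 0.136, 0.026], [0.596, 0.133, 0.017], [0.595, 0.129, 0.021], [0.596, 0.126, 0.019], [0.595, 0.123, 0.021], [0.593, 0.139, 0.011], [0.593, 0.136, 0.011], [0.595, 0.133, 0.005], [0.594, 0.13, 0.009], [0.594, 0.126, 0.01], [0.589, 0.146, 0.011], [0.589, 0.142, 0.011], [0.589, 0.139, 0.011], [0.588, 0.135, 0.018], [0.59, 0.132, 0.013], [0.591, 0.129, 0.007], [0.584, 0.145, 0.017], [0.586, 0.142, 0.011], [0.588, 0.139, 0.003], [0.587, 0.136, 0.008], [0.586, 0.132, 0.016], [0.582, 0.145, 0.012], [0.584, 0.142, 0.004], [0.584, 0.135, 0.007], [0.583, 0.132, 0.015], [0.588, 0.116, -0.002], [0.585, 0.112, 0.012], [0.584, 0.109, 0.015], [0.586, 0.106, 0.01], [0.579, 0.145, 0.01], [0.577, 0.141, 0.021], [0.579, 0.138, 0.014], [0.578, 0.134, 0.018], [0.58, 0.132, 0.011], [0.581, 0.115, 0.013], [0.582, 0.112, 0.009], [0.584, 0.109, 0.003], [0.583, 0.105, 0.006], [0.576, 0.145, 0.008], [0.577, 0.141, 0.006], [0.577, 0.138, 0.008], [0.576, 0.134, 0.014], [0.577, 0.115, 0.016], [0.578, 0.111, 0.013], [0.581, 0.105, 0.003], [0.573, 0.114, 0.017], [0.574, 0.111, 0.015], [0.576, 0.108, 0.01], [0.573, 0.115, 0.003], [0.572, 0.111, 0.01], [0.573, 0.108, 0.005]]
```

The spot's height of about 0.023 m is twice a single nut, so the two are stacked and all six are in the box. Now I close the lid.

```bash
python3 - <<'E'
from h import *
gripper_to(0,squeeze=40);x=.577
movep([x,-.03,.30],down(90));move_straight([x,-.03,.13],vel=.15)
w0=np.array(current_wrist_force())
for y,z in((.02,.13),(.05,.13),(.08,.13),(.11,.13),(.13,.125)):
    t=move_straight([x,y,z],vel=.08,threshold=20);print(y,z,t,(np.array(current_wrist_force())-w0).round(1))
    if t:break
else:
    for z in(.11,.09,.07,.055):
        t=move_straight([x,.13,z],vel=.04,threshold=22);print(z,t,current_position()[2],(np.array(current_wrist_force())-w0).round(1))
        if t:break
E
```

```text
0.02 0.13 False [ 0.6 -0.4 -0.3]
0.05 0.13 False [ 0.3 -1.2 -0.3]
0.08 0.13 False [ 0.9 -1.6 -1.3]
0.11 0.13 False [ 0.6 -0.3 -0.3]
0.13 0.125 False [ 0.1 -1.5 -1.2]
0.11 False 0.10985755649701195 [ 0.3 -1.1 -1.5]
0.09 False 0.08995962586922972 [ 0.4 -0.3 -0.6]
0.07 False 0.06995975978938596 [ 0.4 -0.2 -1.3]
0.055 True 0.05747296189165674 [-1.8  0.5 13.2]
```

```bash
python3 - <<'E'
from h import *
t=move_straight([.577,.13,.0565],vel=.02,threshold=25);print(t,np.round(current_wrist_force(),1))
move_straight([.577,.10,.30],vel=.15)
movep([.42,-.05,.45],down(90));movep([.193,.45,.40],down(160))
im,d=camera("side");save("f1.png",im,(150,80,430,380),2)
P,uv=cloud("side",d);C=im[uv[:,1],uv[:,0]].astype(int)
m=(abs(P[:,0]-.578)<.09)&(abs(P[:,1]-.125)<.09)&(P[:,2]>.045)&(C[:,2]>C[:,0]*1.8)
for lo in(.06,.09,.12,.15,.18): k=m&(abs(P[:,1]-lo)<.006);print(lo,np.median(P[k][:,2]).round(4),k.sum())
im,d=camera("top");save("f2.png",im,(190,120,440,300),3)
print(current_time())
E
```

```text
False [-5.7  1.7 26.3]
0.06 0.054 36
0.09 0.0584 142
0.12 0.0588 138
0.15 0.0589 134
0.18 0.0598 163
82.475
```

View pics/f1.png

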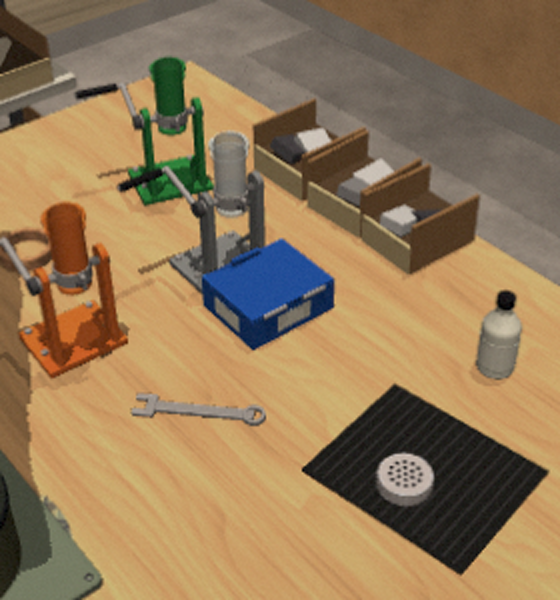

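The lid lies level and closed at about (268,278), the bottle is upright, the cap is flat on the empty mat, and the oil bottle and wrench are where they were. I hand in.

```bash
python3 -c "
from station import *
print(sign_off())"
```

```text
the job is handed in; nothing more can be done
None
```

I handed the job in at about 82 s of robot time: all six nuts (four from the bottle, two from the mat) are in the box with the lid closed, the bottle is back upright, the cap lies flat on the mat, and I didn't touch the oil bottle, wrench or tape.

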